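Zero the bridge gauge on the granite plate

TASK

The bridge gauge standing on the cupped board has lost its zero. Lift it by its bridge bar (never by the dial or its bezel), stand it gently, level and with both feet on the black granite plate, and let go of it; then turn its knurled bezel until the zero wedge of the scale stands at the tip of the pointer. Leave it standing there reading zero, and leave the other things on the bench where they are.

Things in the scene. Friction and masses are not known exactly. Their poses are not given: they have to be found in the camera images.
- gauge: loose bridge gauge, some 0.4 kg; origin level with its soles, under the middle; x along the bridge, z up. Aluminium bar 172 (x) by 16 (y) by 18 high, underside 12 above the soles. Under each end a steel foot 10 (x) by 44 (y) by 12, centred 80 from the middle. On the middle a dial facing up: case 55 diameter, 35 to 46 above the soles, then the bezel to 59
- plunger (a joint): thin sprung plunger (about 1 N) under the gauge's middle: metres pushed in; free (0) it sticks out 6 mm below the soles, flush (0.006) on a flat surface. It drives the pointer clockwise as it is pushed in, one turn for 10 mm, so the pointer moves as the gauge is set down, and a little when it is pressed or lifted
- bridge_a (a point): place to hold the bar on the gauge's +x side: 54 from the middle, half-way up the bar (21 above the soles), between the dial and the foot; the bar is 16 thick there, gripped across its width (along the gauge's y)
- bridge_b (a point): the same place on the gauge's -x side
- bezel: knurled dark ring carrying the white scale, 58 diameter, 46 to 59 above the soles. It turns about the dial's axis either way without a stop, stiffly (about 0.04 N m), and stays where it is left; bear down lightly while twisting (about 10 N), or the whole gauge swings round with it. Origin as the gauge's; its x axis points to the zero wedge
- bezel_grip (a point): on the bezel's axis, half-way up the ring (52.5 above the soles). At the start the zero stands roughly opposite the place it has to reach: 1.9 rad or more to turn, whichever way round
- zero_mark (a point): the zero of the scale: the inner end of the one bold black wedge (6 long, 6 wide at the rim, pointing inwards; the other 49 marks are thin lines, 0.126 rad apart, longer at every fifth); 21 from the axis, 57 above the soles; turns with the bezel
- pointer_tip (a point): tip of the slim black pointer (long end; its short tail is 7 long); 21 from the axis, 57 above the soles
- plate: black granite reference plate, fixed, 260 (x) by 160 (y), 30 high, origin under its centre
- plate_top (a point): centre of the plate's top face
- board: cupped timber board, fixed, 190 across (x) by 150 (y), hollow side up: surface 20 high in the middle line, about 24 at the edges; the gauge stands across it at the start, its soles about 23.5 up; origin under its centre
- pencil_mid (a point): flat red carpenter's pencil, 173 x 14 x 8, lying; its centre
- weight_mid (a point): small turned steel weight with a neck and knob, diameter 40, 49 high, standing; its centre
- square_mid (a point): try square lying flat, wooden stock 115 long and 18 high, steel blade 150 long; centre of the stock
- caliper_mid (a point): sliding caliper, steel with a black display head, 235 long, 12 thick, lying; its centre
- offcut_mid (a point): timber offcut 95 x 40 x 28, lying; its centre

How it is judged (in metres and radians):
On the way, in this order (a step that is already met when the one before it is completed fails the run):
1. the gauge stands level on the granite plate and has been let go (z of gauge in the frame of plate between 0.028 and 0.032 m and angle between gauge's own z axis and vertical below 0.03 rad and horizontal distance between gauge and plate below 0.08 m and contact force between the fingers and gauge below 0.3 N and contact force between gauge and plate above 1 N), for 0.2 s.
2. the zero of the scale has been turned to the pointer while it stands there (z of gauge in the frame of plate between 0.028 and 0.032 m and angle between gauge's own z axis and vertical below 0.03 rad and horizontal distance between gauge and plate below 0.08 m and distance between pointer_tip and zero_mark below 0.0027 m), for 0.2 s.
At the end, for the whole second after the job is handed in: the gauge stands released and at rest on the granite plate (soles within 2 mm of its top, within 0.03 rad of level, its middle within 80 mm of the plate's centre), and the tip of its pointer is within 2.7 mm (about one scale division, 0.13 rad) of the zero mark (all of step 2 and contact force between gauge and plate above 1 N and linear speed of gauge below 0.02 m/s and contact force between the fingers and gauge below 0.3 N); the robot touches nothing.
It fails at once if the gauge is carried by its dial or bezel (contact force between the fingers and bezel above 2 N and height (world z) of gauge above 0.045 m).
It fails at once if the gauge is let go in the air, 8 mm or more above the plate (contact force between the fingers and gauge below 0.1 N and height (world z) of gauge above 0.038 m).
It fails at once if the gauge is banged or pressed hard on the plate (over 150 N) (contact force between gauge and plate above 150 N).
It fails at once if another thing on the bench is shifted by more than 20 mm (distance of any of pencil_mid, weight_mid, square_mid, caliper_mid, offcut_mid from where it was at the start of the episode above 0.02 m).
It also fails if it takes over 61 s, if anything falls off the work surface, if the arm or the gripper's body presses on something with over 40 N, if the wrist force passes 120 N, or if a joint passes its speed limit or range.

ROBOT

A 7-joint arm with a two-finger parallel gripper is mounted at the origin on the work surface. World frame = base frame: x ahead of the robot, y to its left, z up, the work surface at z = 0. Lengths are in mm, angles in degrees, forces in N, time in s.
With the tool pointing down it reaches from about 425 to 975 mm from the base axis. Payload 16.7 kg.
Tool frame: the origin (TCP) lies at the very end of the fingers, on their centre line; the grasp point (between the pads) lies grip_point_offset behind it (grip_point_offset is the distance from the TCP to the grasp point, in mm); z points along the fingers, y is the line along which they close (so a half turn about z gives the same grasp; the last joint's range is limited). The gripper opens to 85 mm and grips with 20 to 120 N. Pads are 22 mm wide; open, the fingers measure 114 mm over their backs; the gripper's body (76 mm by 85 mm) begins 54 mm behind the grasp point. The pads swing forward as they close: fully open they stand 13 mm farther back than shut.
Start: joints at [67.981, 24.414, 4.234, 92.017, -1.954, 63.644, -3.845], TCP at [157.008, -656.448, 231.302] pointing down, gripper open.
Joint ranges: [-163.25, 163.25], [-28.42, 122.38], [-70.27, 78.77], [12.13, 141.07], [-58.53, 238.53], [9.26, 117.41], [-156.51, 156.51]. Speed limits (degrees/s): [108.29, 108.29, 136.94, 136.94, 172.46, 172.46, 172.46].

INTERFACE

Orientations are given as a 3x3 rotation matrix whose columns are the frame's x, y, z axes.
In Python, from station import read_state, snapshot, hand_in, grip_point_offset gives the robot as it stands.
- The arm moves only by the tool send_rows, never from a script. Its argument "increments" is a list that holds one entry, the list of rows, each a list of 4 numbers: the shift along the tool's x, y, z in mm, then the turn about the tool's z in degrees. A call has 1 to 5 rows; each row is the pose to reach, as a shift and turn from the pose commanded when the call began, along the tool's axes at that moment; what a row does not reach only later rows make up. A row lasts 1/10 s, in which the tool goes at most 50 mm and 8.59 degrees, less where a joint would pass 70% of its speed; a pose out of reach is approached as far as the arm can. A call with a gripper value outside its range is refused whole. "claw" is the closure, from 0 (fully open) to 1 (shut), set as the call begins (left out, the last holds). The fingers move at their own pace and stop on an object; "newtons" is the grip in N (left out, the last holds). Time passes only in rows, so rows that repeat a pose let the fingers close. It gives the time, the measured TCP pose, the force, the opening and the grip force at its end, in the units of the state.
- read_state(): the state, without advancing time (a new reading comes with each control period).
- snapshot(name): name is "side" or "top" or "wrist"; returns a dict with "pixels" (420x560x3 uint8, red, green, blue), "fov_y" (degrees; the focal length in pixels is half the picture's height over the tangent of half this angle, whatever the lens; pixels are square), "cx", "cy" (the principal point, pixels), "D" ([k1, k2, p1, p2, k3] as OpenCV has them; the pictures are not rectified), "camera_from_world" (4x4, takes a point from world to camera coordinates); the wrist camera has in their place "mount" (4x4, takes a point from camera to tool coordinates, whose origin is the TCP and whose axes are the flange's). Camera axes: x right, y up, looking along -z (the intrinsics and any distortion apply to the point x, -y, -z); pixel columns grow to the right and rows downward; lengths in mm; the calibration is good to about 2 mm. A picture is of the moment at which its call begins: read the wrist's pose just before it. There is no depth.
- hand_in(): hands the job in; it is judged then, once.
The state is a dict: "time_s": time; "q": joint angles; "joint_velocities": joint speeds; "joint_torque": joint torques, N m; "eef_pos": TCP position; "orientation": TCP orientation; "wrist_force": force on the tool from outside, world axes, zero at the start; "torque": the same for the moment, N m; "opening": finger opening in mm; "grasp_force": force on a finger pad.
Only numpy, scipy, OpenCV 4.12 (cv2) and the standard library are available. Lean on these libraries where they do the work, as an engineer would, in place of code of your own. Each camera call takes 0.05 s, during which the arm holds its last target. There are 200 camera calls.

## Working session

There is one attempt and no reset: what is moved stays moved. The work goes in short steps, Python scripts to look and compute and a tool call to move; the robot and the scene stay as the last step left them, time stands still between calls to the robot, and variables do not carry over. Pictures are saved under pics/ and viewed, at most 10 in all, crops included, and the job is handed in when it is done.

Besides the shell and the picture viewer there is one more tool, called after "Request:" as name(argument=value, ...) on one line, values as JSON. send_rows: Moves the arm, as the interface text tells. Its arguments: {"type":"object","properties":{"increments":{"type":"array"},"claw":{"type":"number"},"newtons":{"type":"number"}},"required":["increments"]}

```bash
mkdir -p pics; cat > h.py <<'E'
import numpy as np, cv2, pickle
from station import *
def cam(name,fn=None):
    st=read_state(); s=snapshot(name)
    if name=='wrist':
        T=np.eye(4);T[:3,:3]=np.array(st['orientation']);T[:3,3]=st['eef_pos']
        s['camera_from_world']=np.linalg.inv(T@np.array(s['mount']))
    if fn:
        cv2.imwrite('pics/'+fn+'.png',s['pixels'][:,:,::-1]); pickle.dump(s,open('pics/'+fn+'.pkl','wb'))
    return s
def K(s):
    f=210/np.tan(np.radians(s['fov_y'])/2)
    return np.array([[f,0,s['cx']],[0,f,s['cy']],[0,0,1.]])
F=np.diag([1,-1,-1.])
def at_z(s,px,z):
    px=np.array(px,float).reshape(-1,1,2)
    u=cv2.undistortPoints(px,K(s),np.array(s['D'],float)).reshape(-1,2)
    d=np.c_[u,np.ones(len(u))]@F
    C=np.array(s['camera_from_world']);R=C[:3,:3];o=-R.T@C[:3,3]
    w=d@R
    return o+w*((z-o[2])/w[:,2])[:,None]
def proj(s,P):
    C=np.array(s['camera_from_world']);p=(np.array(P,float).reshape(-1,3)@C[:3,:3].T+C[:3,3])@F
    return cv2.projectPoints(p,np.zeros(3),np.zeros(3),K(s),np.array(s['D'],float))[0].reshape(-1,2)
E
python3 - <<'E'
from h import *
print(grip_point_offset, read_state())
a=cam('top','top0');b=cam('wrist','wr0')
print(a['camera_from_world'],a['fov_y'],a['D'],b['mount'])
E
```

```text
18.700000000000003 {'time_s': 0.0, 'q': array([67.98194114, 24.44854813,  4.23234743, 92.05413348, -1.95577615,
       63.6437818 , -3.84604477]), 'joint_velocities': array([ 0.06239306,  0.00156896, -0.01700097,  0.07452622, -0.10229795,
        0.0695533 ,  0.0029277 ]), 'joint_torque': array([ 5.30894577e-04, -9.49843740e+01,  3.76078516e+00, -4.63516474e+01,
        1.92433706e-02,  1.00196642e-02, -2.07073663e-05]), 'eef_pos': array([ 156.89937729, -656.07235917,  230.60938332]), 'orientation': array([[ 9.72584791e-01,  2.32548247e-01, -3.69755776e-04],
       [ 2.32548530e-01, -9.72584000e-01,  1.24254243e-03],
       [-7.06674866e-05, -1.29446404e-03, -9.99999160e-01]]), 'wrist_force': array([ 0.87369712, -0.11580723, -0.45223355]), 'torque': array([0.01252021, 0.0291088 , 0.03349279]), 'grasp_force': 0.0, 'opening': 85.0845985094212}
[[-4.27226794e-02 -9.99071333e-01  5.58958147e-03 -1.04303390e+01]
 [ 9.76755019e-01 -4.05907891e-02  2.10480453e-01 -5.99724050e+02]
 [-2.10058102e-01  1.44519407e-02  9.77582086e-01 -9.39399598e+02]
 [ 0.00000000e+00  0.00000000e+00  0.00000000e+00  1.00000000e+00]] 51.715061314153516 [-0.05978806  0.          0.          0.          0.        ] [[-1.46084377e-03  9.57015283e-01  2.90033814e-01  7.28059304e+01]
 [ 9.99998932e-01  1.41327196e-03  3.73471425e-04 -9.74000034e-02]
 [-5.24787955e-05  2.90034050e-01 -9.57016325e-01 -1.43145160e+02]
 [ 0.00000000e+00  0.00000000e+00  0.00000000e+00  1.00000000e+00]]
```

View pics/top0.png

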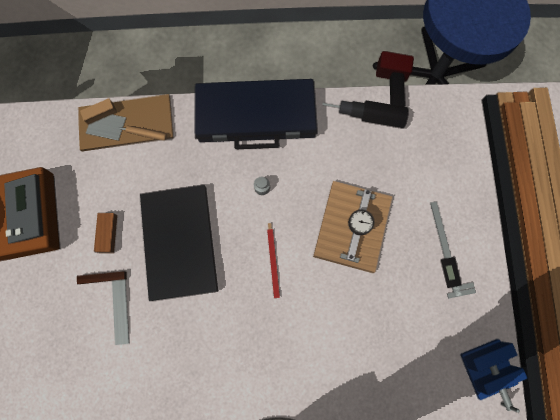

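The top view shows the gauge with its dial at about (361,222) and feet near (369,190) and (350,259). The plate corners are at about (141,192), (207,186), (217,291) and (149,300).

```bash
python3 - <<'E'
from h import *
s=pickle.load(open('pics/top0.pkl','rb'))
print('feet',at_z(s,[(369,191),(350,258)],36).round(1),'dial',at_z(s,[(361,222)],82).round(1))
c=at_z(s,[(141,192),(207,186),(217,291),(149,300)],30);print('plate',c.round(1),c.mean(0).round(1))
print('others',at_z(s,[(262,185)],49).round(),at_z(s,[(268,223),(277,298)],8).round())
im=cv2.resize(s['pixels'][170:275,300:410,::-1],None,fx=5,fy=5,interpolation=cv2.INTER_CUBIC)
cv2.imwrite('pics/crop0.png',im)
E
```

```text
feet [[ 651.9 -247.9   36. ]
 [ 492.2 -189.7   36. ]] dial [[ 568.  -213.1   82. ]]
plate [[674.1 305.   30. ]
 [682.3 143.8  30. ]
 [429.5 122.4  30. ]
 [414.8 280.3  30. ]] [550.2 212.9  30. ]
others [[674.   9.  49.]] [[589.  -1.   8.]
 [408. -15.   8.]]
```

View pics/crop0.png

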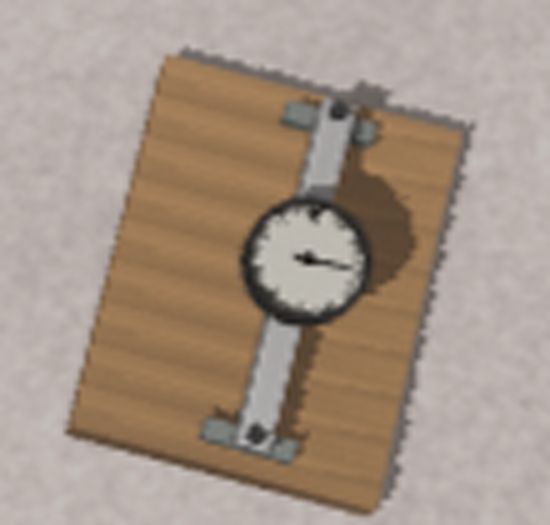

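The crop shows the bar screws at about (339,110) and (256,434), the dial centre at (306,260), the wedge near (315,212) and the pointer near (350,268). Next I work out the approach move.

```bash
cat >> h.py <<'E'
def goto(x,y,z,yaw,st=None):
    """tool-frame delta from the measured pose to world x,y,z (TCP) with tool x at yaw (deg)"""
    st=st or read_state(); R=np.array(st['orientation']); p=np.array(st['eef_pos'])
    d=R.T@(np.array([x,y,z])-p); y0=np.degrees(np.arctan2(R[1,0],R[0,0]))
    t=-((yaw-y0+180)%360-180)
    print('t',round(st['time_s'],2),'tcp',p.round(1),'yaw',round(y0,2),'F',np.round(st['wrist_force'],1),'q7',round(st['q'][6],1),'open',round(st['opening'],1),'gf',round(st['grasp_force'],1))
    print('delta',d.round(1),'turn',round(t,2))
E
python3 - <<'E'
from h import *
s=pickle.load(open('pics/top0.pkl','rb'))
a=at_z(s,[(367.8,192),(351.2,256.8)],53.5);m=a.mean(0);v=a[0]-a[1];print(a.round(1),m.round(1),np.linalg.norm(v))
yaw=np.degrees(np.arctan2(v[1],v[0]));u=v/np.linalg.norm(v)
g=m-54*u;print('yaw',yaw,'grasp',g.round(1))
goto(g[0],g[1],140,yaw)
E
```

```text
[[ 645.  -240.9   53.5]
 [ 493.  -189.7   53.5]] [ 569.  -215.3   53.5] 160.38508864421547
yaw -18.62294477836974 grasp [ 517.8 -198.1   53.5]
t 0.1 tcp [ 156.9 -656.1  230.7] yaw 13.45 F [ 0.1 -0.4 -0. ] q7 -3.8 open 85.6 gf 0.0
delta [ 457.6 -361.4   91.1] turn 32.08
```

Request:
send_rows(increments=[[[30, -24, 0, 0], [62, -49, 0, 0], [94, -74, 0, 0], [126, -99, 0, 0], [158, -124, 0, 0]]], claw=0)

```text
time_s: 0.6
eef_pos: [282.5, -497.6, 231.1]
orientation: [[0.973, 0.233, -0.0], [0.233, -0.973, 0.0], [-0.0, -0.0, -1.0]]
wrist_force: [0.6, -0.5, -0.1]
opening: 85.6
grasp_force: 0.0
```

Request:
send_rows(increments=[[[32, -25, 5, 0], [64, -50, 10, 0], [96, -75, 20, 0], [128, -100, 30, 0], [158, -124, 40, 0]]])

```text
time_s: 1.1
eef_pos: [407.5, -340.1, 190.9]
orientation: [[0.973, 0.233, 0.0], [0.233, -0.973, 0.0], [0.0, -0.0, -1.0]]
wrist_force: [0.4, -0.8, 0.3]
opening: 85.2
grasp_force: 0.0
```

Request:
send_rows(increments=[[[30, -25, 10, 6], [60, -50, 20, 12], [90, -74, 30, 19], [120, -97, 40, 26], [142, -113, 51, 32]]])

```text
time_s: 1.6
eef_pos: [519.8, -196.4, 139.9]
orientation: [[0.947, -0.321, 0.0], [-0.321, -0.947, 0.001], [0.0, -0.001, -1.0]]
wrist_force: [1.5, -0.3, -0.5]
opening: 85.3
grasp_force: 0.0
```

```bash
python3 - <<'E'
from h import *
b=cam('wrist','wr1')
goto(517.8,-198.1,140,-18.6)
print(proj(b,[[517.8,-198.1,53],[569,-215.3,82],[645,-240.9,53.5],[493,-189.7,53.5]]).round())
E
```

```text
t 1.65 tcp [ 521.5 -192.8  138.2] yaw -18.95 F [ 1.9  5.7 -2.3] q7 -97.9 open 85.3 gf 0.0
delta [-1.8  6.3 -1.8] turn -0.35
[[282. 212.]
 [282. 144.]
 [281.  14.]
 [282. 245.]]
```

View pics/wr1.png

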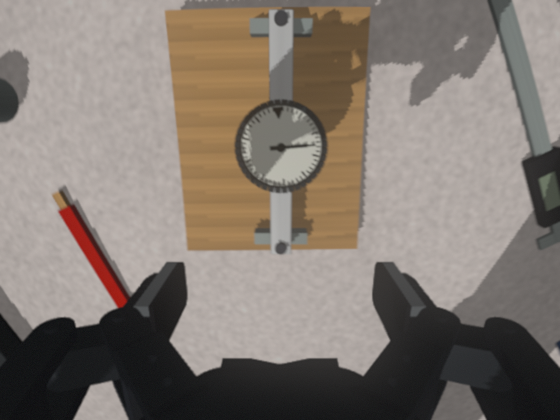

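The wrist view shows the bar screws at (281,18) and (281,247), the wedge at (278,112) and the pointer tip near (318,145). The projections agree with the picture to about 1–2 px. Next I let the arm settle, then descend.

Request:
send_rows(increments=[[[-2, 3, 20, 0], [-2, 3, 40, 0], [-2, 3, 50, 0], [-2, 3, 50, 0], [-2, 3, 50, 0]]])

```text
time_s: 2.15
eef_pos: [515.8, -201.2, 90.8]
orientation: [[0.948, -0.318, 0.0], [-0.318, -0.948, 0.0], [0.0, -0.0, -1.0]]
wrist_force: [0.3, 0.9, -0.4]
opening: 85.4
grasp_force: 0.0
```

```bash
python3 - <<'E'
from h import *
w=pickle.load(open('pics/wr1.pkl','rb'))
b=cam('wrist')
im=b['pixels'];cv2.imwrite('pics/wr2.png',im[:,:,::-1])
goto(517.8,-198.1,27,-18.6)
print(proj(b,[[517.8,-198.1,53],[569,-215.3,82],[493,-189.7,53.5]]).round(1))
# bar edges: bright aluminium columns between dial and near foot
P=proj(b,[[521,-199.2,53.5],[514,-196.8,53.5]]).round().astype(int);print(P)
for c,r in P: 
    g=im[max(r,0),c-40:c+40].astype(int); print(r,[c-40+i for i in range(80) if g[i].max()-g[i].min()<25 and g[i].sum()>250])
E
```

```text
t 2.2 tcp [ 516.  -201.3   91.1] yaw -18.56 F [-0.6  0.9  0.9] q7 -97.2 open 85.7 gf 0.0
delta [ 0.6 -3.6 64.1] turn 0.04
[[272.8 233.8]
 [270.8 149.6]
 [273.  272.9]]
[[273 229]
 [273 240]]
229 [np.int64(260), np.int64(261), np.int64(262), np.int64(263), np.int64(264), np.int64(265), np.int64(266), np.int64(267), np.int64(268), np.int64(269), np.int64(270), np.int64(271), np.int64(272), np.int64(273), np.int64(274), np.int64(275), np.int64(276), np.int64(277), np.int64(278), np.int64(279), np.int64(280), np.int64(281), np.int64(282), np.int64(283), np.int64(284), np.int64(285)]
240 [np.int64(259), np.int64(260), np.int64(261), np.int64(262), np.int64(263), np.int64(264), np.int64(265), np.int64(266), np.int64(267), np.int64(268), np.int64(269), np.int64(270), np.int64(271), np.int64(272), np.int64(273), np.int64(274), np.int64(275), np.int64(276), np.int64(277), np.int64(278), np.int64(279), np.int64(280), np.int64(281), np.int64(282), np.int64(283), np.int64(284), np.int64(285)]
```

View pics/wr2.png

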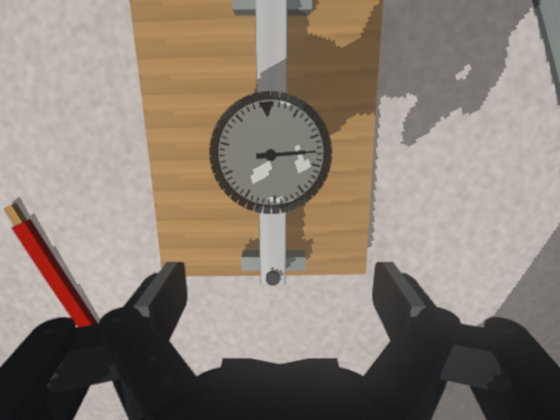

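The screw is at (272,279) and the dial centre at (270,153), so the grasp point moves about 2–3 mm toward the base. I descend and grip.

Request:
send_rows(increments=[[[-2, -3.5, 15, 0], [-2, -3.5, 32, 0], [-2, -3.5, 48, 0], [-2, -3.5, 58, 0], [-2, -3.5, 63.5, 0]]])

```text
time_s: 2.7
eef_pos: [514.9, -197.2, 26.7]
orientation: [[0.948, -0.318, 0.0], [-0.318, -0.948, 0.0], [0.0, -0.0, -1.0]]
wrist_force: [0.5, -0.3, -0.2]
opening: 85.6
grasp_force: 0.0
```

Request:
send_rows(increments=[[[0, 0, 0, 0], [0, 0, 0, 0], [0, 0, 0, 0], [0, 0, 0, 0], [0, 0, 0, 0]]], claw=1, newtons=80)

```text
time_s: 3.2
eef_pos: [515.1, -197.2, 27.3]
orientation: [[0.948, -0.318, 0.001], [-0.318, -0.948, -0.0], [0.001, 0.0, -1.0]]
wrist_force: [-4.7, 0.1, 12.7]
opening: 14.5
grasp_force: 77.8
```

Request:
send_rows(increments=[[[0, 0, 0, 0], [0, 0, 0, 0], [0, 0, 0, 0], [0, 0, 0, 0], [0, 0, 0, 0]]])

```text
time_s: 3.7
eef_pos: [515.1, -197.2, 27.4]
orientation: [[0.948, -0.318, 0.001], [-0.318, -0.948, -0.0], [0.001, 0.0, -1.0]]
wrist_force: [-2.5, -0.3, 8.1]
opening: 14.3
grasp_force: 77.9
```

Request:
send_rows(increments=[[[0, 0, -5, 0], [0, 0, -17, 0], [0, 0, -35, 0], [0, 0, -52, 0], [0, 0, -65, 0]]])

```text
time_s: 4.2
eef_pos: [515.0, -197.1, 93.5]
orientation: [[0.948, -0.318, 0.001], [-0.318, -0.948, -0.0], [0.001, -0.0, -1.0]]
wrist_force: [-0.5, 1.0, -4.0]
opening: 14.5
grasp_force: 78.0
```

Request:
send_rows(increments=[[[0, 0, -5, 0], [0, 0, -5, 0], [0, 0, -5, 0]]])

```text
time_s: 4.5
eef_pos: [514.5, -197.0, 96.4]
orientation: [[0.948, -0.318, -0.001], [-0.318, -0.948, 0.0], [-0.001, -0.0, -1.0]]
wrist_force: [-0.5, -0.4, -4.1]
opening: 14.8
grasp_force: 78.1
```

```bash
python3 - <<'E'
from h import *
b=cam('wrist','wr3');c=cam('side','side3')
goto(497.2,208.4,97,5.2)
cv2.imwrite('pics/c3.png',np.hstack([cv2.resize(x['pixels'],(400,300))[:,:,::-1] for x in (b,c)]))
E
```

```text
t 4.6 tcp [ 514.4 -196.9   96.1] yaw -18.55 F [-0.9  0.9 -3.2] q7 -97.5 open 14.5 gf 78.1
delta [-145.2 -378.8   -0.7] turn -23.75
```

View pics/c3.png

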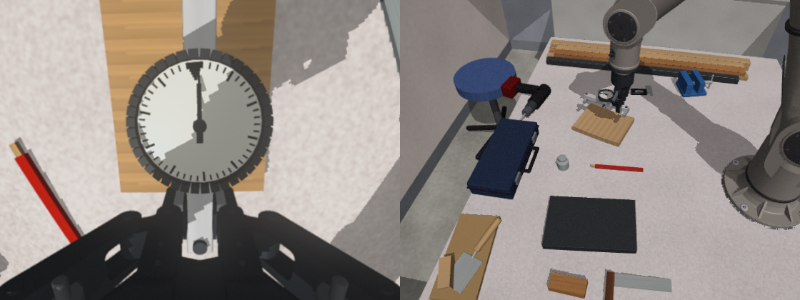

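The gauge is lifted level, with the pointer free near 0° and the wedge at about -2°. Carrying it to the plate.

Request:
send_rows(increments=[[[-5, -14, 0, 0], [-16, -42, 0, 0], [-29, -76, 0, 0], [-43, -112, 0, 0], [-57, -148, 0, 0]]])

```text
time_s: 5.1
eef_pos: [507.2, -36.6, 96.5]
orientation: [[0.948, -0.318, -0.001], [-0.318, -0.948, 0.0], [-0.001, -0.0, -1.0]]
wrist_force: [1.6, 1.1, -4.1]
opening: 14.5
grasp_force: 78.3
```

Request:
send_rows(increments=[[[-14, -36, 0, -3], [-28, -72, 0, -7], [-42, -108, 0, -12], [-55, -144, 0, -17], [-67, -176, 0, -21]]])

```text
time_s: 5.6
eef_pos: [499.5, 152.1, 96.6]
orientation: [[0.999, 0.047, -0.0], [0.047, -0.999, 0.0], [-0.0, -0.0, -1.0]]
wrist_force: [0.8, 0.6, -4.5]
opening: 14.9
grasp_force: 78.3
```

```bash
python3 - <<'E'
from h import *
goto(497.2,208.4,97,5.2)
E
```

```text
t 5.6 tcp [499.5 152.1  96.6] yaw 2.72 F [ 0.8  0.6 -4.5] q7 -119.6 open 14.9 gf 78.3
delta [  0.4 -56.3  -0.4] turn -2.48
```

Request:
send_rows(increments=[[[0, -25, 3, -1], [0.5, -45, 10, -2.5], [0.5, -55, 20, -2.5], [0.5, -56, 30, -2.5], [0.5, -56, 35, -2.5]]])

```text
time_s: 6.1
eef_pos: [497.7, 204.5, 60.3]
orientation: [[0.996, 0.085, -0.002], [0.085, -0.996, -0.001], [-0.002, 0.001, -1.0]]
wrist_force: [0.9, -0.1, -4.6]
opening: 14.7
grasp_force: 78.3
```

Request:
send_rows(increments=[[[0, 0, 3, 0], [0, 0, 3, 0], [0, 0, 3, 0]]])

```text
time_s: 6.4
eef_pos: [498.7, 204.9, 59.1]
orientation: [[0.996, 0.085, 0.0], [0.085, -0.996, -0.0], [0.0, 0.0, -1.0]]
wrist_force: [-0.1, 0.0, -3.2]
opening: 14.5
grasp_force: 78.3
```

```bash
python3 - <<'E'
from h import *
goto(497.2,208.4,34,5.2)
b=cam('wrist','wr4');c=cam('top','top4')
t=cv2.resize(c['pixels'][165:315,115:315],(400,300),interpolation=cv2.INTER_CUBIC)
cv2.imwrite('pics/c4.png',np.hstack([cv2.resize(b['pixels'],(400,300)),t])[:,:,::-1])
E
```

```text
t 6.4 tcp [498.7 204.9  59.1] yaw 4.89 F [-0.1  0.  -3.2] q7 -125.0 open 14.5 gf 78.3
delta [-1.2 -3.6 25.1] turn -0.31
```

View pics/c4.png

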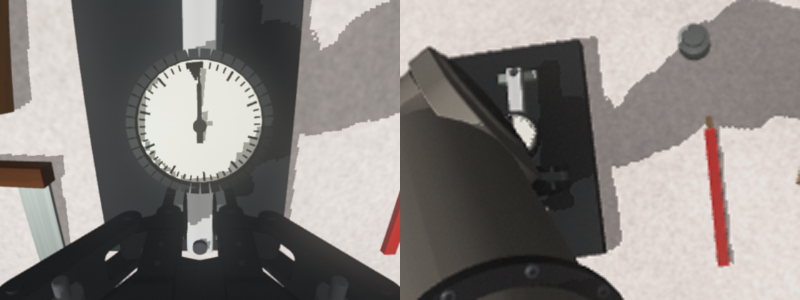

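The gauge is over the plate and aligned with it. Lowering gently.

Request:
send_rows(increments=[[[-1, -3, 6, 0], [-1, -3, 13, 0], [-1, -3, 19, 0], [-1, -3, 22, 0], [-1, -3, 23.5, 0]]])

```text
time_s: 7.0
eef_pos: [496.9, 208.4, 34.8]
orientation: [[0.996, 0.086, -0.001], [0.086, -0.996, -0.0], [-0.001, 0.0, -1.0]]
wrist_force: [-1.1, 0.0, -1.9]
opening: 14.3
grasp_force: 78.4
```

Request:
send_rows(increments=[[[0, 0, 0.5, 0], [0, 0, 1, 0], [0, 0, 1.3, 0], [0, 0, 1.3, 0], [0, 0, 1.3, 0]]])

```text
time_s: 7.5
eef_pos: [497.3, 208.4, 34.2]
orientation: [[0.996, 0.086, 0.0], [0.086, -0.996, 0.0], [0.0, -0.0, -1.0]]
wrist_force: [-0.5, -0.7, -2.2]
opening: 14.2
grasp_force: 78.6
```

Request:
send_rows(increments=[[[0, 0, 0.4, 0], [0, 0, 0.7, 0], [0, 0, 0.9, 0], [0, 0, 0.9, 0]]])

```text
time_s: 7.9
eef_pos: [497.3, 208.5, 34.0]
orientation: [[0.996, 0.086, 0.001], [0.086, -0.996, -0.0], [0.001, 0.0, -1.0]]
wrist_force: [-6.8, -3.5, 17.9]
opening: 14.6
grasp_force: 81.6
```

Request:
send_rows(increments=[[[0, 0, 0.4, 0], [0, 0, 0.7, 0], [0, 0, 0.7, 0], [0, 0, 0.7, 0]]])

```text
time_s: 8.3
eef_pos: [497.4, 208.5, 34.0]
orientation: [[0.996, 0.086, 0.001], [0.086, -0.996, -0.0], [0.001, 0.0, -1.0]]
wrist_force: [-12.5, -5.4, 32.1]
opening: 14.6
grasp_force: 83.8
```

Request:
send_rows(increments=[[[0, 0, -0.6, 0], [0, 0, -1, 0], [0, 0, -1, 0]]])

```text
time_s: 8.6
eef_pos: [497.3, 208.5, 34.0]
orientation: [[0.996, 0.086, 0.0], [0.086, -0.996, 0.0], [0.0, 0.0, -1.0]]
wrist_force: [-5.1, -2.0, 11.0]
opening: 14.4
grasp_force: 80.4
```

Request:
send_rows(increments=[[[0, 0, 0, 0], [0, 0, 0, 0], [0, 0, 0, 0], [0, 0, 0, 0], [0, 0, 0, 0]]], claw=0)

```text
time_s: 9.1
eef_pos: [497.3, 208.4, 33.4]
orientation: [[0.996, 0.086, 0.0], [0.086, -0.996, 0.0], [0.0, -0.0, -1.0]]
wrist_force: [-0.2, -0.0, 0.2]
opening: 84.5
grasp_force: 0.0
```

Request:
send_rows(increments=[[[0, 0, -10, 0], [0, 0, -30, 0], [0, 0, -50, 0], [0, 0, -60, 0], [0, 0, -60, 0]]])

```text
time_s: 9.6
eef_pos: [498.1, 208.7, 95.0]
orientation: [[0.996, 0.086, 0.002], [0.086, -0.996, 0.001], [0.003, -0.001, -1.0]]
wrist_force: [0.0, 0.5, -1.0]
opening: 85.7
grasp_force: 0.0
```

```bash
python3 - <<'E'
from h import *
goto(550,213,110,5.2)
b=cam('wrist','wr5')
print(proj(b,[[550.2,213.2,89],[470.2,206,60]]).round())
E
```

```text
t 9.6 tcp [498.1 208.7  95. ] yaw 4.94 F [ 0.   0.5 -1. ] q7 -123.9 open 85.7 gf 0.0
delta [ 52.1   0.2 -14.8] turn -0.26
[[279. 156.]
 [280. 279.]]
```

View pics/wr5.png

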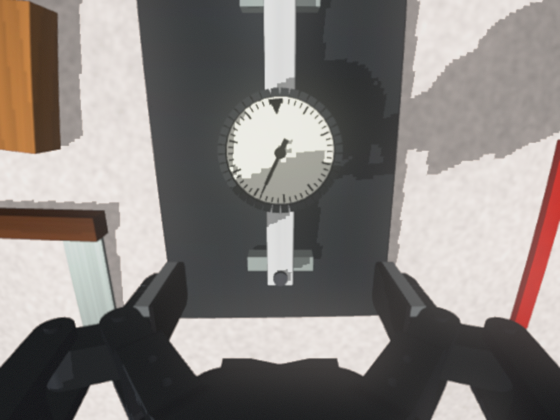

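The picture shows the dial hub at (281,152), the wedge's inner end near (278,111) and the pointer tip near (263,197).

```bash
python3 - <<'E'
from h import *
b=pickle.load(open('pics/wr5.pkl','rb'))
p=at_z(b,[(281,152),(278,111),(263,197),(219,150),(343,150),(281,90),(281,213)],87);print(p.round(1))
c=p[0];c2=p[3:].mean(0);print(c2)
a=[np.degrees(np.arctan2(*(q-c2)[1::-1])) for q in p[1:3]];print(a,'ccw turn',(a[1]-a[0])%360, [np.hypot(*(q-c2)[:2]) for q in p[1:3]])
goto(c2[0],c2[1],66,4.9)
E
```

```text
[[551.7 212.6  87. ]
 [570.1 215.5  87. ]
 [529.2 219.4  87. ]
 [550.2 241.7  87. ]
 [555.2 183.6  87. ]
 [579.3 214.9  87. ]
 [521.7 210.   87. ]]
[551.6015262  212.55208891  87.        ]
[np.float64(9.10327431812409), np.float64(162.93052079530295)] ccw turn 153.82724647717887 [np.float64(18.740359000976547), np.float64(23.467660276056957)]
t 9.65 tcp [497.5 208.4  93.9] yaw 4.94 F [ 0.1 -0.4 -0.9] q7 -124.0 open 85.1 gf 0.0
delta [54.2  0.6 28. ] turn 0.04
```

Request:
send_rows(increments=[[[15, 0, 0, 0], [35, 0.3, 0, 0], [54, 0.5, 0, 0], [54, 0.5, 12, 0], [54, 0.5, 24, 0]]])

```text
time_s: 10.15
eef_pos: [550.5, 212.3, 67.8]
orientation: [[0.996, 0.086, -0.001], [0.086, -0.996, -0.0], [-0.001, 0.0, -1.0]]
wrist_force: [0.4, 1.1, -0.7]
opening: 85.6
grasp_force: 0.0
```

Request:
send_rows(increments=[[[0, 0, 6, 0], [0, 0, 9, 0], [0, 0, 9, 0], [0, 0, 9, 0]]])

```text
time_s: 10.55
eef_pos: [551.0, 212.7, 60.7]
orientation: [[0.996, 0.086, 0.0], [0.086, -0.996, 0.0], [0.0, -0.0, -1.0]]
wrist_force: [-0.1, 0.4, -0.7]
opening: 85.5
grasp_force: 0.0
```

```bash
python3 - <<'E'
from h import *
goto(551.6,212.5,61,4.9)
E
```

```text
t 10.55 tcp [551.  212.7  60.7] yaw 4.96 F [-0.1  0.4 -0.7] q7 -122.8 open 85.5 gf 0.0
delta [ 0.6  0.2 -0.3] turn 0.06
```

Request:
send_rows(increments=[[[0.6, 0, 0, 0], [0.6, 0, 0, 0], [0.6, 0, 0, 0], [0.6, 0, 0, 0], [0.6, 0, 0, 0]]], claw=1, newtons=30)

```text
time_s: 11.05
eef_pos: [552.0, 212.8, 61.1]
orientation: [[0.996, 0.086, 0.001], [0.086, -0.996, 0.0], [0.001, -0.0, -1.0]]
wrist_force: [-0.9, -0.0, 5.2]
opening: 56.9
grasp_force: 30.8
```

Request:
send_rows(increments=[[[0, 0, 0.2, 0], [0, 0, 0.3, 0], [0, 0, 0.3, 0]]])

```text
time_s: 11.35
eef_pos: [552.0, 212.8, 61.0]
orientation: [[0.996, 0.086, 0.001], [0.086, -0.996, 0.0], [0.001, -0.0, -1.0]]
wrist_force: [-1.5, -0.8, 8.9]
opening: 56.9
grasp_force: 31.1
```

Request:
send_rows(increments=[[[0, 0, 0.1, -3], [0, 0, 0.2, -9], [0, 0, 0.2, -16], [0, 0, 0.2, -23], [0, 0, 0.2, -30]]])

```text
time_s: 11.85
eef_pos: [552.2, 212.6, 60.9]
orientation: [[0.817, 0.577, 0.001], [0.577, -0.817, 0.0], [0.001, 0.001, -1.0]]
wrist_force: [-2.5, -2.9, 10.3]
opening: 56.8
grasp_force: 31.1
```

```bash
python3 - <<'E'
from h import *
goto(552,212.8,61,4.9); print(read_state()['torque'])
E
```

```text
t 11.85 tcp [552.2 212.6  60.9] yaw 35.23 F [-2.5 -2.9 10.3] q7 -97.0 open 56.8 gf 31.1
delta [-0.1 -0.3 -0.1] turn 30.33
[-0.68631283  0.25021291 -0.01774096]
```

Request:
send_rows(increments=[[[0, 0, 0, -8], [0, 0, 0, -16], [0, 0, 0, -24], [0, 0, 0, -32], [0, 0, 0, -40]]])

```text
time_s: 12.35
eef_pos: [552.6, 212.6, 60.9]
orientation: [[0.254, 0.967, 0.002], [0.967, -0.254, 0.0], [0.001, 0.002, -1.0]]
wrist_force: [-0.4, -2.1, 7.1]
opening: 56.7
grasp_force: 30.9
```

Request:
send_rows(increments=[[[0, 0, 0, -8], [0, 0, 0, -16], [0, 0, 0, -24], [0, 0, 0, -32], [0, 0, 0, -40]]])

```text
time_s: 12.85
eef_pos: [553.1, 212.9, 61.0]
orientation: [[-0.427, 0.904, 0.003], [0.904, 0.427, 0.001], [-0.0, 0.003, -1.0]]
wrist_force: [2.6, 0.3, 4.5]
opening: 56.7
grasp_force: 30.9
```

Request:
send_rows(increments=[[[0, 0, 0, -8], [0, 0, 0, -16], [0, 0, 0, -24], [0, 0, 0, -29], [0, 0, 0, -29]]])

```text
time_s: 13.35
eef_pos: [553.2, 213.3, 61.0]
orientation: [[-0.81, 0.586, 0.003], [0.586, 0.81, 0.002], [-0.001, 0.003, -1.0]]
wrist_force: [4.0, 1.9, 7.5]
opening: 57.2
grasp_force: 31.2
```

```bash
python3 - <<'E'
from h import *
goto(552,212.8,61,150); print(read_state()['torque'])
b=cam('wrist','wr6')
E
```

```text
t 13.35 tcp [553.2 213.3  61. ] yaw 144.12 F [4.  1.9 7.5] q7 -3.2 open 57.2 gf 31.2
delta [ 0.7 -1.1 -0. ] turn -5.88
[ 0.52224645 -0.95834598 -0.00252756]
```

View pics/wr6.png

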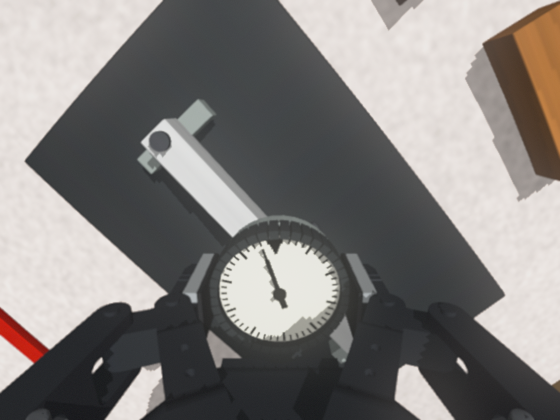

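The bar is still parallel to the plate. The wedge's inner end is at about (276,250), the pointer tip at (262,250) and the hub at (280,295). I compute the remaining turn.

```bash
python3 - <<'E'
from h import *
b=pickle.load(open('pics/wr6.pkl','rb'))
p=at_z(b,[(276,252),(262,250),(280,294)],87);c=p[2]
a=[np.degrees(np.arctan2(*(q-c)[1::-1])) for q in p[:2]];print(p.round(1),a,a[1]-a[0])
im=cv2.resize(b['pixels'][225:345,205:355],(750,600),interpolation=cv2.INTER_CUBIC)
cv2.imwrite('pics/c6.png',im[:,:,::-1])
E
```

```text
[[535.4 223.3  87. ]
 [531.4 219.4  87. ]
 [551.9 213.4  87. ]] [np.float64(148.81496046065263), np.float64(163.68635285742184)] 14.87139239676921
```

View pics/c6.png

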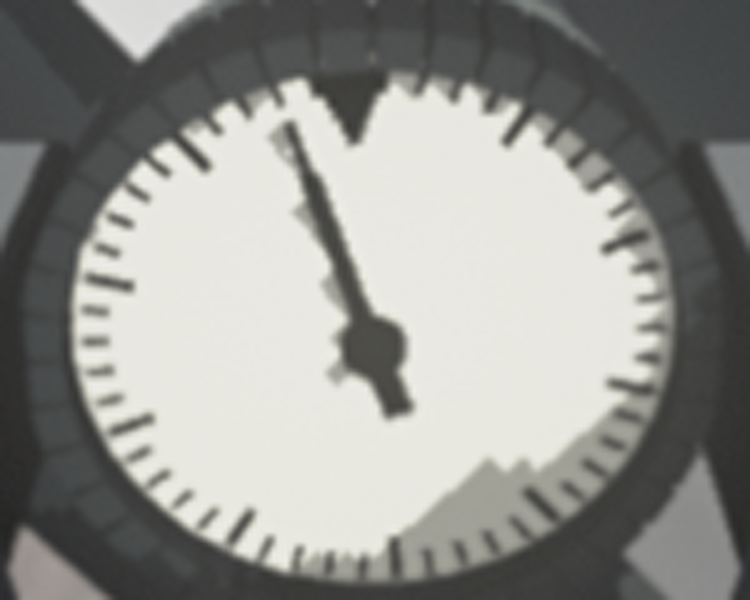

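In the crop, the wedge tip is at (353,140), the pointer tip at (288,122) and the hub at (373,345). About 15° counter-clockwise remains.

Request:
send_rows(increments=[[[0, 0, 0, -4], [0, 0, 0, -9], [0, 0, 0, -13], [0, 0, 0, -15], [0, 0, 0, -15]]])

```text
time_s: 13.9
eef_pos: [553.2, 213.4, 61.0]
orientation: [[-0.934, 0.358, 0.003], [0.358, 0.934, 0.002], [-0.002, 0.003, -1.0]]
wrist_force: [4.8, 2.7, 6.2]
opening: 57.3
grasp_force: 31.1
```

Request:
send_rows(increments=[[[0, 0, -0.3, 0], [0, 0, -0.5, 0], [0, 0, -0.5, 0]]])

```text
time_s: 14.2
eef_pos: [552.5, 213.0, 61.0]
orientation: [[-0.933, 0.359, 0.002], [0.359, 0.933, 0.001], [-0.001, 0.001, -1.0]]
wrist_force: [5.1, 1.9, 7.3]
opening: 57.0
grasp_force: 31.6
```

Request:
send_rows(increments=[[[0, 0, 0, 0], [0, 0, 0, 0], [0, 0, 0, 0], [0, 0, 0, 0], [0, 0, 0, 0]]], claw=0)

```text
time_s: 14.7
eef_pos: [551.5, 212.5, 60.3]
orientation: [[-0.933, 0.359, -0.0], [0.359, 0.933, -0.0], [0.0, -0.0, -1.0]]
wrist_force: [-0.7, 0.5, -0.9]
opening: 85.5
grasp_force: 0.0
```

Request:
send_rows(increments=[[[0, 0, -10, 0], [0, 0, -25, 0], [0, 0, -45, 0], [0, 0, -60, 0], [0, 0, -60, 0]]])

```text
time_s: 15.2
eef_pos: [552.9, 213.3, 123.7]
orientation: [[-0.933, 0.359, 0.004], [0.359, 0.933, 0.001], [-0.003, 0.002, -1.0]]
wrist_force: [0.1, 0.2, -0.1]
opening: 85.3
grasp_force: 0.0
```

```bash
python3 - <<'E'
from h import *
goto(552,212.8,120,159)
b=cam('wrist','wr7')
P=proj(b,[[551.9,213,87]])[0];print(P)
x,y=int(P[0]-70),max(0,int(P[1]-56))
im=cv2.resize(b['pixels'][y:y+112,x:x+140],(750,600),interpolation=cv2.INTER_CUBIC)
cv2.imwrite('pics/c7.png',im[:,:,::-1]);print(x,y)
E
```

```text
t 15.2 tcp [552.9 213.3 123.7] yaw 158.93 F [ 0.1  0.2 -0.1] q7 13.3 open 85.3 gf 0.0
delta [ 0.6 -0.8  3.7] turn -0.07
[279.30160328 237.43910649]
209 181
```

View pics/c7.png

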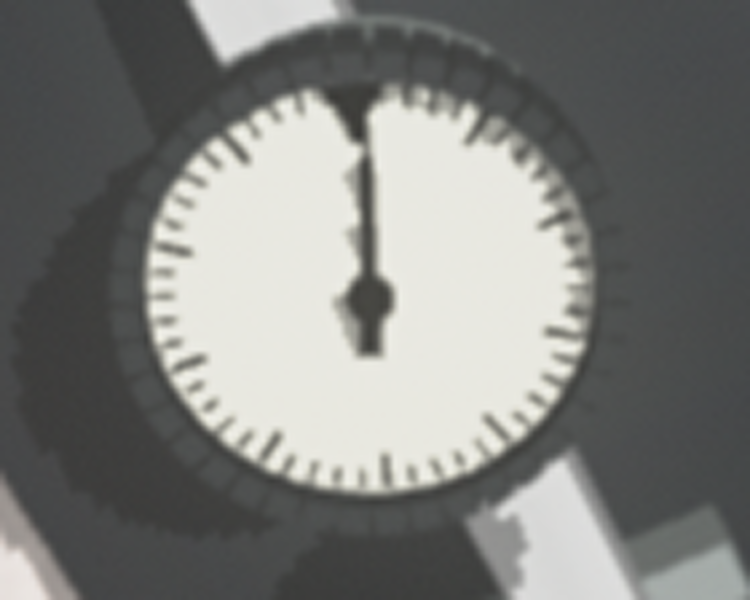

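In the crop, the wedge tip (358,140) and the pointer tip (365,140) coincide within about 1 mm. Fingers are clear, so I hand in.

Request:
send_rows(increments=[[[0, 0, -10, 0], [0, 0, -10, 0], [0, 0, -10, 0], [0, 0, -10, 0]]])

```text
time_s: 15.65
eef_pos: [551.5, 212.5, 130.1]
orientation: [[-0.933, 0.359, -0.001], [0.359, 0.933, -0.0], [0.0, -0.0, -1.0]]
wrist_force: [0.0, -0.8, -0.8]
opening: 85.2
grasp_force: 0.0
```

```bash
python3 -c "from station import *; print(hand_in())"
```

```text
the job is handed in; nothing more can be done
None
```

The gauge stands released on the granite plate, with its zero wedge within about 1 mm of the pointer tip in the last picture; the job was handed in at about 15.7 s, and no verdict came back.

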